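# Load the bonding kit tray in order and dock it

### The arm

A 6-joint arm with a two-finger parallel gripper is mounted at the origin on a cart in front of the work surface, level with it; the furniture and walls round the work are solid. World frame = base frame: x ahead of the robot, y to its left, z up, the work surface at z = 0. Lengths are in m, angles in rad, forces in N, time in s.
With the tool pointing down it reaches from about 0.3 to 0.85 m from the base axis. Payload 4.2 kg.
Tool frame: the origin (TCP) lies between the finger pads; the fingertips stand 17 mm ahead of it and the grasp point (between the pads) lies 2 mm behind it; z points along the fingers, y is the line along which they close (so a half turn about z gives the same grasp; the last joint's range is limited). The gripper opens to 91 mm and grips with 3 to 60 N. Pads are 32 mm wide; open, the fingers measure 118 mm over their backs; the gripper's body (76 mm by 178 mm) begins 60 mm behind the grasp point.
Start: joints at [1.242, 0.32, 1.565, -0, 1.257, -0.02], TCP at [0.175, 0.548, 0.231] pointing down, gripper open.
Joint ranges: [-3.11, 3.11], [-0.84, 2.01], [0.21, 2.61], [-1.34, 4.49], [0.05, 2.63], [-2.56, 2.56]. Speed limits (rad/s): [2.57, 2.57, 3.14, 3.14, 3.14, 3.14].

### API

Orientations are given as a rotation vector (axis times angle).
In Python, from cell import sensors, eyes, workorder gives the robot as it stands.
- The arm moves only by the shell command python3 -m pendant 'ROWS'. ROWS is JSON, a list that holds one entry, the list of rows, each a list of 7 numbers: the opening, from -1 (shut) to 1 (fully open), then the shift along the tool's x, y, z as a fraction of full scale, then the turn, a rotation vector about the tool's x, y, z as a fraction of full scale. A call has 1 to 12 rows; each row shifts and turns the commanded pose from where the row before left it, along the tool's axes as they then stand; what a row does not reach is not made up. Full scale, the value 1, is 25 mm for a shift and 0.1 rad for a turn. A row lasts 1/10 s, in which the tool goes at most 50 mm and 8.59 degrees, less where a joint would pass 70% of its speed; a pose out of reach is approached as far as the arm can. A call with a number of a shift or a turn outside -1 to 1 is refused whole. A call with a gripper value outside its range is refused whole. The fingers move at their own pace and stop on an object; the grip force is fixed at half the most. Time passes only in rows, so rows that do not move let the fingers close. It gives the time, the measured TCP pose, the force, the opening and the grip force at its end, in the units of the state.
- sensors.observe(): the state, without advancing time (a new reading comes with each control period).
- eyes.grab_frame(name): name is "side" or "top"; returns the picture (420x560x3 uint8, red, green, blue); there is no depth.
- eyes.camera_info(name): a dict with "mtx" (3x3 intrinsics, pixels), "eye" and "orientation" of the camera in the world. Camera axes: x right, y down, z forward; pixel columns grow to the right and rows downward; lengths in m; the calibration is good to about 2 mm. A picture is of the moment at which its call begins. camera_info takes no time and is no camera call.
- workorder.job_done(): hands the job in; it is judged then, once.
The state is a dict: "time": time; "joints": joint angles; "joint_vel": joint speeds; "effort": joint torques, N m; "position": TCP position; "eef_rot": TCP orientation; "ft_force": force on the tool from outside, world axes, zero at the start; "moment": the same for the moment, N m; "grip_width": finger opening in m; "finger_force": force on a finger pad.
Only numpy, scipy, OpenCV 4.12 (cv2) and the standard library are available. Lean on these libraries where they do the work, as an engineer would, in place of code of your own. Each camera call takes 0.05 s, during which the arm holds its last target. There are 200 camera calls.

### The job

Fill the white kit tray in order of use: first the black rubber shaft pad lying flat in the one-dot pocket, then the blue-capped resin bottle standing in the two-dot pocket, then the orange-capped hardener bottle standing in the three-dot pocket. Only when all three are seated and released, slide the loaded tray straight into the aluminium dock until it is fully home against the back stop, and let go. Never let a bottle fall over, and leave the hex keys, the iron head and the marker where they are.

Things in the scene. Friction and masses are not known exactly. Their poses are not given: they have to be found in the camera images.
- tray: loose white kit tray, 0.4 kg, three pockets in a row. Origin: on its underside, below the middle pocket's centre; x towards the dock, y along the row, z up. Base plate 4 mm thick, x -46 to +30, y -112 to +112 mm; its bare outer 11 mm at each y end runs under the dock's lips. Pocket rims at z = 14 mm. A tongue at -x carries a black upright grip fin
- pocket_1 (a point): centre of the floor of the pocket marked with one black dot on the ledge at its -x side, at tray y = +66 mm; tray axes. Each pocket is an open recess 48 mm (x) by 58 mm (y), 10 mm deep, its floor 4 mm above the tray's underside
- pocket_2 (a point): the same for the pocket with two dots, at tray y = 0
- pocket_3 (a point): the same for the pocket with three dots, at tray y = -66 mm
- tray_grip (a point): point inside the tray's black grip fin, at mid thickness and mid length, at tray x = -85, y = 0, z = 42 mm; tray axes. The fin is 12 mm thick (y; pinch it across this), 44 mm long (x), its top at z = 60 mm
- dock: fixed aluminium dock, open to -x. Origin and axes are where the tray's are when fully home: the tray slides on the bench along dock +x until its rear edge (tray x = +30 mm) meets the stop. Rails x -46 to +36 mm, 16 mm high, 3 mm clear of the tray each side, lips 7 mm above its flange; flared lead-ins in front to x = -76, about 12 mm wider each side; 278 mm wide overall
- shaft_pad: black rubber shaft holder with a groove along its top, 38 (x) x 50 (y) x 32 (z) mm, 0.09 kg, lying flat on the bench; origin at the centre of its underside; pinch it across x. It fits a pocket with its own y along the tray's y
- blue_bottle: white bottle with a blue cap and blue band (resin), upright, 42 mm diameter, 115 mm tall, parallel sides to about 75 mm, cap 25 mm diameter from 95 mm up; 0.09 kg; origin at the centre of its underside
- orange_bottle: white bottle with an orange cap and orange-red band (hardener), same shape as the blue one; origin at the centre of its underside
- hex_keys: bystander: red hex-key holder, 31 x 86 x 22 mm; origin at the centre of its underside
- iron_head: bystander: grey iron golf club head lying flat, 79 x 88 x 11 mm; origin at the centre of its underside
- red_marker: bystander: black and red marker pen lying on the bench, 16 x 135 x 17 mm; origin at the centre of its underside
There are look-alikes about, which are no part of the job. There is more than one size of the shaft_pad; the job needs the larger.

How it is judged:
By the outcome, as a careful person would: the job done as asked, in the order asked, and still so for the second after the job is handed in, with the robot touching nothing.
It also fails if it takes over 72 s, if anything falls off the work surface, if the arm or the gripper's body presses on something with over 40 N, if the wrist force passes 120 N, or if a joint passes its speed limit or range.

## Working session

There is one attempt and no reset: what is moved stays moved. The work goes in short steps, Python scripts to look and compute and a shell command to move; the robot and the scene stay as the last step left them, time stands still between calls to the robot, and variables do not carry over. Pictures are saved under pics/ and viewed, at most 10 in all, crops included, and the job is handed in when it is done.

```bash
mkdir -p pics; ls; python3 - <<'E'
from cell import sensors, eyes
import cv2
s=sensors.observe(); print(s)
for n in("top","side"):
    i=eyes.camera_info(n); print(n,i)
    im=eyes.grab_frame(n); cv2.imwrite(f"pics/{n}0.png",im[:,:,::-1])
E
```

```text
pics
{'time': 0.0, 'joints': array([ 1.24201291e+00,  3.20271133e-01,  1.56569967e+00, -6.29278470e-06,
        1.25736792e+00, -2.00291615e-02]), 'joint_vel': array([-0.00302832, -0.00082561, -0.00155109,  0.00025094,  0.00112775,
        0.00208359]), 'effort': array([-1.17989486e-03, -4.12453580e+01, -2.31980145e+01,  7.27192755e-02,
        4.55754565e-02, -1.29689079e-04]), 'position': array([0.17458828, 0.54734954, 0.23012416]), 'eef_rot': array([-4.83017054e-01, -3.10393702e+00,  2.70249868e-03]), 'ft_force': array([-0.34625927, -0.15474166, -0.46252754]), 'moment': array([0.02219157, 0.01370292, 0.04503752]), 'finger_force': 0.0, 'grip_width': 0.0909504951238168}
top {'mtx': array([[423.65244541,   0.        , 278.68791226],
       [  0.        , 423.65244541, 205.3175597 ],
       [  0.        ,   0.        ,   1.        ]]), 'eye': array([ 0.39460675, -0.15271856,  1.04541039]), 'orientation': array([-2.15931336,  2.12760953, -0.1232837 ])}
side {'mtx': array([[409.16948539,   0.        , 282.38689401],
       [  0.        , 409.16948539, 211.67540744],
       [  0.        ,   0.        ,   1.        ]]), 'eye': array([ 0.40159455, -1.02437007,  0.43893363]), 'orientation': array([-1.98271054,  0.11079222, -0.06991993])}
```

View pics/top0.png

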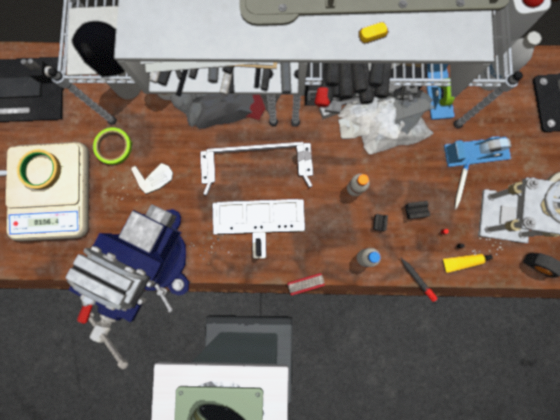

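View pics/side0.png

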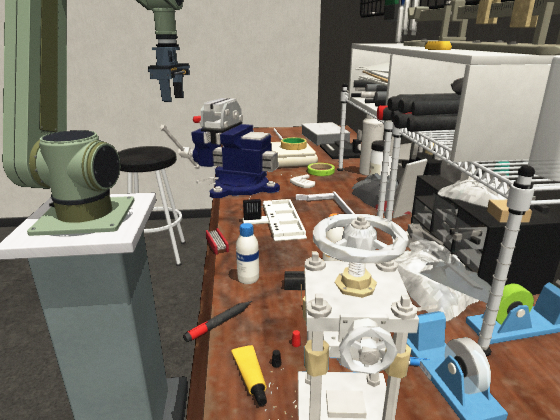

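The top view has the tray at (258,215), fin (259,246), dock (258,165), orange bottle (360,183) and blue bottle (371,257). There are two black pads: (417,211), which looks larger, and (379,223), smaller. In the side view the blue bottle is at (247,255) and a pad at (292,280). Next I'll enlarge the region.

```bash
cat > h.py <<'E'
import numpy as np, cv2
from scipy.spatial.transform import Rotation as R
from cell import eyes, sensors
def cam(n):
    i=eyes.camera_info(n); return i["mtx"],np.array(i["eye"]),R.from_rotvec(i["orientation"]).as_matrix()
def ray(n,px):
    K,e,M=cam(n); d=M@np.linalg.solve(K,[px[0],px[1],1.]); return e,d/np.linalg.norm(d)
def plane(n,px,z):
    e,d=ray(n,px); return e+d*(z-e[2])/d[2]
def proj(n,P):
    K,e,M=cam(n); c=K@(M.T@(np.array(P)-e)); return c[:2]/c[2]
def tri(p1,p2):  # top, side
    a,u=ray("top",p1); b,v=ray("side",p2)
    t=np.linalg.lstsq(np.c_[u,-v],b-a,rcond=None)[0]
    A,B=a+u*t[0],b+v*t[1]; return (A+B)/2,np.linalg.norm(A-B)
def comps(mask,lo=10):
    n,l,s,c=cv2.connectedComponentsWithStats(mask.astype(np.uint8))
    return [(l==k,s[k],c[k]) for k in range(1,n) if s[k][4]>=lo]
E
python3 - <<'E'
from h import *
t=cv2.imread("pics/top0.png"); s=cv2.imread("pics/side0.png")
# top crop and side crop side by side
c1=cv2.resize(t[130:310,195:445],None,fx=3.2,fy=3.2,interpolation=cv2.INTER_CUBIC); cv2.imwrite("pics/c1.png",c1)
c2=cv2.resize(s[180:320,180:380],None,fx=4,fy=4,interpolation=cv2.INTER_CUBIC); cv2.imwrite("pics/c2.png",c2)
hsv=cv2.cvtColor(t,cv2.COLOR_BGR2HSV); hs=cv2.cvtColor(s,cv2.COLOR_BGR2HSV)
for nm,im,lo,hi in(("blue",hsv,(100,120,80),(125,255,255)),("orange",hsv,(5,150,150),(20,255,255))):
    for m,st,c in comps(cv2.inRange(im,lo,hi)[:,:]>0,20):
        if 340<c[0]<400 and 150<c[1]<280: print(nm,st,c,plane("top",c,.115))
for m,st,c in comps(cv2.inRange(hs,(100,120,80),(125,255,255))>0,20): print("side blue",st,c)
for m,st,c in comps(hsv[:,:,2]<50,25):
    if 365<c[0]<440 and 195<c[1]<240:
        r=cv2.minAreaRect(np.argwhere(m)[:,::-1].astype(np.float32)); print("pad",st,c,r,plane("top",c,.03))
for m,st,c in comps((hsv[:,:,2]>190)&(hsv[:,:,1]<40),200):
    if 190<c[0]<330 and 130<c[1]<260:print("white",st,c,cv2.minAreaRect(np.argwhere(m)[:,::-1].astype(np.float32)))
for p in [(214,201),(304,201),(304,233),(214,233)]: print(plane("top",p,.01))
E
```

```text
blue [369 252  11  11  90] [373.74444444 256.76666667] [ 0.40959579 -0.34253675  0.115     ]
orange [358 173  11  12  99] [363.16161616 178.61616162] [ 0.58209114 -0.32144742  0.115     ]
side blue [225 125  24  10  94] [236.54255319 129.13829787]
side blue [216 178  52  14 372] [240.10215054 184.74731183]
side blue [240 223  13  14 156] [245.96794872 229.33974359]
side blue [239 252  19   9  89] [249.17977528 257.16853933]
side blue [533 282  27  45 747] [548.57161981 304.73761714]
side blue [498 306  36  28 526] [516.11977186 321.45627376]
side blue [ 408  312   99  108 3086] [446.18146468 368.4073234 ]
side blue [466 317  14  17  91] [472.17582418 324.95604396]
side blue [490 325  70  19 349] [526.2234957  334.41833811]
pad [405 205  22  14  81] [411.         209.39506173] ((415.5, 211.5), (13.0, 21.0), 90.0) [ 0.52538634 -0.45058939  0.03      ]
pad [373 216  12  15  48] [379.16666667 224.02083333] ((378.5296936035156, 222.70298767089844), (9.950372695922852, 14.42803955078125), 5.710593223571777) [ 0.48903701 -0.3738869   0.03      ]
white [201 142 110  52 720] [233.16111111 158.60416667] ((250.71336364746094, 152.93309020996094), (40.06754684448242, 115.88739013671875), 68.00886535644531)
white [299 159  14  27 224] [305.40178571 168.89732143] ((305.5, 172.0), (26.0, 13.0), 90.0)
white [ 213  199   91   59 2940] [258.29013605 217.19421769] ((258.68487548828125, 228.75283813476562), (56.902767181396484, 90.95755004882812), 87.51044464111328)
[0.54224194 0.02822278 0.01      ]
[ 0.54522827 -0.19444615  0.01      ]
[ 0.46626248 -0.19507918  0.01      ]
[0.46300847 0.02533801 0.01      ]
```

View pics/c1.png

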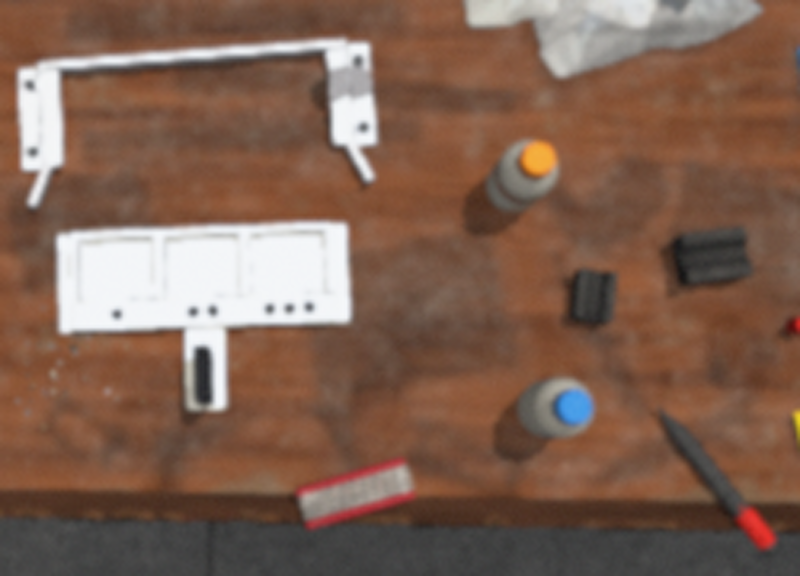

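View pics/c2.png

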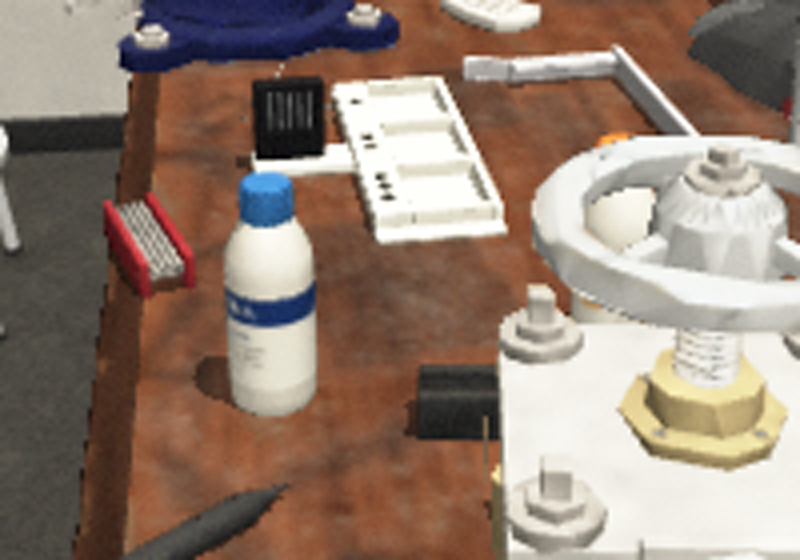

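The crops show pad candidates at top px (417,211), about 22x14 px (≈52x35 mm), and (379,223), about 12x16 px (≈30x39 mm). The first fits 50x38 mm, so it's the larger one the job needs. The dots count 1, 2, 3 from left to right in the tray, so pocket 1 is on the +y side. Now the precise measurements.

```bash
python3 - <<'E'
from h import *
np.set_printoptions(precision=4,suppress=True)
t=cv2.imread("pics/top0.png"); s=cv2.imread("pics/side0.png")
gt=cv2.cvtColor(t,cv2.COLOR_BGR2GRAY); gs=cv2.cvtColor(s,cv2.COLOR_BGR2GRAY)
T=lambda L:np.array([(195+(x+.5)/3.2-.5,130+(y+.5)/3.2-.5) for x,y in L],np.float32)
S=lambda L:np.array([(180+(x+.5)/4-.5,180+(y+.5)/4-.5) for x,y in L],np.float32)
def sub(g,p): return cv2.cornerSubPix(g,p.copy().reshape(-1,1,2),(2,2),(-1,-1),(3,50,.01)).reshape(-1,2)
tc=T([(57,235),(346,223),(351,323),(62,333)]); q=sub(gt,tc); print("tray px",tc-q)
W=np.array([plane("top",p,.004) for p in q]); print("tray corners",W)
print("sides",[np.linalg.norm(W[i]-W[(i+1)%4]) for i in range(4)])
# front-right corner(-x,-y) in both views, right-rear corner
sc=sub(gs,S([(380,240),(507,232)])); 
print("tri -x-y, +x-y:",tri(q[2],sc[0]),tri(q[1],sc[1]))
# fin top
print("fin proj check", )
fm=[(m,st,c) for m,st,c in comps(gt<70,15) if 250<c[0]<268 and 235<c[1]<260]; print("fin top",[(st,c) for _,st,c in fm])
fs=[(m,st,c) for m,st,c in comps(gs<60,60) if 240<c[0]<265 and 195<c[1]<220]; print("fin side",[(st,c) for _,st,c in fs])
for n,p in (("pockets",0),): pass
# dock
D=T([(20,70),(370,42),(377,145),(22,170),(50,68),(340,45),(33,205),(370,180),(63,165),(333,145),(60,68),(327,52)])
for nm,p in zip("Lout_rear Rout_rear Rout_front Lout_front stopL stopR tipL tipR Lin_front Rin_front Lin_rear Rin_rear".split(),D):
    print(nm,p,plane("top",p,.016)[:2])
# pad
P=T([(678,237),(745,230),(750,275),(688,283)]); w=np.array([plane("top",p,.032) for p in P]); print("pad",w,w.mean(0)); 
print("pad in side", proj("side",[w[:,0].mean(),w[:,1].mean(),.03]), "small", proj("side",[.489,-.374,.02]))
# bottles
hs=cv2.cvtColor(s,cv2.COLOR_BGR2HSV)
print("blue tri cap", tri((373.7,256.8),(246,224.5)))
print("blue predicted side cap top/base",proj("side",[.4096,-.3425,.115]),proj("side",[.4096,-.3425,0]))
for m,st,c in comps(cv2.inRange(hs,(5,150,150),(20,255,255))>0,5): print("side orange",st,c)
print("orange pred side", proj("side",[.582,-.3214,.115]),proj("side",[.582,-.3214,0]))
E
```

```text
tray px [[-0.0652  0.3044]
 [ 0.1879  0.0347]
 [ 0.901   0.2635]
 [ 0.8145  0.2299]]
tray corners [[ 0.5385  0.0328  0.004 ]
 [ 0.5503 -0.1912  0.004 ]
 [ 0.4732 -0.1939  0.004 ]
 [ 0.4622  0.0283  0.004 ]]
sides [np.float64(0.2242406085206214), np.float64(0.07712229814999816), np.float64(0.2224404160179918), np.float64(0.07651031957331762)]
tri -x-y, +x-y: (array([ 0.473 , -0.1939,  0.0029]), np.float64(0.0006142426244817767)) (array([ 0.5501, -0.1912,  0.0026]), np.float64(0.0008765042092227276))
fin proj check
fin top [(array([257, 239,   4,  17,  51], dtype=int32), array([258.0784, 247.2549]))]
fin side [(array([243, 199,  18,  21, 324], dtype=int32), array([251.4969, 209.1512]))]
Lout_rear [200.9062 151.5312] [0.666  0.0646]
Rout_rear [310.2812 142.7812] [ 0.6915 -0.2087]
Rout_front [312.4688 174.9688] [ 0.6097 -0.2146]
Lout_front [201.5312 182.7812] [0.5866 0.0598]
stopL [210.2812 150.9062] [0.6679 0.0411]
stopR [300.9062 143.7188] [ 0.6889 -0.1853]
tipL [204.9688 193.7188] [0.5592 0.0502]
tipR [310.2812 185.9062] [ 0.5821 -0.2094]
Lin_front [214.3438 181.2188] [0.5909 0.0281]

[... 1655 characters left out ...]
4 353.9571]
side orange [211 356   6   8  27] [213.2593 359.7778]
side orange [533 363   3   3   5] [533.6 364.4]
side orange [329 364   6   5  14] [330.8571 365.2143]
side orange [523 364  13  15  38] [529.2632 371.1842]
side orange [210 367   6   9  30] [212.2667 371.    ]
side orange [220 368   4   7  12] [221.     371.9167]
side orange [219 378   4   5   8] [220.75 380.  ]
side orange [229 382   6  22  49] [232.0408 392.8571]
side orange [265 382   2   7   7] [265.5714 385.    ]
side orange [492 387   5   6  12] [493.75   389.4167]
side orange [430 409   6   3   7] [432.2857 410.    ]
side orange [259 417   4   3   6] [260.5 418. ]
orange pred side [335.4999 215.3492] [332.6482 266.7657]
```

Measured values:

| Item | Position or origin (m) | Yaw |
|---|---|---|
| Tray | (0.514, -0.081) | 2.9° |
| Dock | ≈(0.644, -0.0735) | ≈4.8° |
| Pad | (0.525, -0.467) | ≈7.4° |
| Blue bottle | (0.4095, -0.3425), top at 0.115 by two views | – |
| Orange bottle | (0.582, -0.321) | – |

The two views of the orange bottle agree to 2 px. I'll rise and turn to azimuth 7.4°.

```bash
cat > go.py <<'E'
import sys
from h import *
# go.py x y z az_deg : remaining shift in tool units (25mm) at current orientation and turn about tool z in 0.1 rad
x,y,z,az=map(float,sys.argv[1:5]); s=sensors.observe(); M=R.from_rotvec(s["eef_rot"]).as_matrix()
cur=np.degrees(np.arctan2(M[1,1],M[0,1])); turn=np.radians((cur-az+180)%360-180)/.1
tilt=M.T@np.array([0,0,-1.])
d=M.T@(np.array([x,y,z])-s["position"])/.025
print("t%.1f pos"%s["time"],s["position"].round(4),"az %.1f"%cur,"shift",d.round(2),"turn %.2f"%turn,"q",s["joints"].round(2),"tilt xy",tilt[:2].round(3),"w %.3f f %.1f"%(s["grip_width"],s["finger_force"]),"F",s["ft_force"].round(1))
E
python3 -m pendant '[[[1,0,0,-0.4,0,0,1],[1,0,0,-0.4,0,0,1],[1,0,0,-0.4,0,0,1],[1,0,0,-0.4,0,0,1],[1,0,0,-0.4,0,0,1],[1,0,0,-0.4,0,0,1],[1,0,0,-0.4,0,0,1],[1,0,0,-0.4,0,0,1],[1,0,0,-0.4,0,0,1],[1,0,0,-0.4,0,0,1],[1,0,0,-0.4,0,0,1],[1,0,0,-0.4,0,0,0.33]]]'
python3 go.py .525 -.467 .12 7.4
```

```text
time: 1.3
position: [0.1747, 0.5476, 0.3509]
eef_rot: [2.076, 2.357, -0.002]
ft_force: [-0.5, 0.8, 0.6]
grip_width: 0.0911
finger_force: 0.0
t1.3 pos [0.1747 0.5476 0.3509] az 7.2 shift [-42.02   8.78   9.27] turn -0.03 q [ 1.24  0.27  1.34 -0.    1.53  1.12] tilt xy [0.001 0.   ] w 0.091 f 0.0 F [-0.5  0.8  0.6]
```

```bash
A='[1,-1,0.21,0,0,0,0]'
python3 -m pendant '[[[1,-1,0.21,0,0,0,0],[1,-1,0.21,0,0,0,0],[1,-1,0.21,0,0,0,0],[1,-1,0.21,0,0,0,0],[1,-1,0.21,0,0,0,0],[1,-1,0.21,0,0,0,0],[1,-1,0.21,0,0,0,0],[1,-1,0.21,0,0,0,0],[1,-1,0.21,0,0,0,0],[1,-1,0.21,0,0,0,0],[1,-1,0.21,0,0,0,0],[1,-1,0.21,0,0,0,0]]]' | grep pos
python3 -m pendant '[[[1,-1,0.21,0,0,0,0],[1,-1,0.21,0,0,0,0],[1,-1,0.21,0,0,0,0],[1,-1,0.21,0,0,0,0],[1,-1,0.21,0,0,0,0],[1,-1,0.21,0,0,0,0],[1,-1,0.21,0,0,0,0],[1,-1,0.21,0,0,0,0],[1,-1,0.21,0,0,0,0],[1,-1,0.21,0,0,0,0],[1,-1,0.21,0,0,0,0],[1,-1,0.21,0,0,0,0]]]' | grep pos
python3 -m pendant '[[[1,-1,0.21,0,0,0,0],[1,-1,0.21,0,0,0,0],[1,-1,0.21,0,0,0,0],[1,-1,0.21,0,0,0,0],[1,-1,0.21,0,0,0,0],[1,-1,0.21,0,0,0,0],[1,-1,0.21,0,0,0,0],[1,-1,0.21,0,0,0,0],[1,-1,0.21,0,0,0,0],[1,-1,0.21,0,0,0,0],[1,-1,0.21,0,0,0,0],[1,-1,0.21,0,0,0,0]]]' | grep pos
python3 go.py .525 -.467 .12 7.4
```

```text
position: [0.2758, 0.2572, 0.3507]
position: [0.3768, -0.032, 0.3506]
position: [0.478, -0.3213, 0.3503]
t4.9 pos [ 0.478  -0.3213  0.3503] az 7.4 shift [-6.03  1.12  9.21] turn -0.00 q [-0.61  0.27  1.33  0.    1.53 -0.74] tilt xy [-0.001  0.001] w 0.091 f 0.0 F [0.4 0.3 0.3]
```

```bash

python3 -m pendant '[[[1,-1,0.19,0,0,0,0],[1,-1,0.19,0,0,0,0],[1,-1,0.19,0,0,0,0],[1,-1,0.19,0,0,0,0],[1,-1,0.19,0,0,0,0],[1,-1,0.18,0,0,0,0],[1,0,0,1,0,0,0],[1,0,0,1,0,0,0],[1,0,0,1,0,0,0],[1,0,0,1,0,0,0],[1,0,0,1,0,0,0],[1,0,0,1,0,0,0]]]' | grep pos
python3 -m pendant '[[[1,0,0,1,0,0,0],[1,0,0,1,0,0,0],[1,0,0,1,0,0,0],[1,0,0,0.2,0,0,0],[1,0,0,0,0,0,0],[1,0,0,0,0,0,0]]]'
python3 go.py .525 -.467 .031 7.4
python3 - <<'E'
from h import *
im=eyes.grab_frame("top")[:,:,::-1]
cv2.imwrite("pics/c3.png",cv2.resize(im[150:270,330:490],None,fx=4,fy=4,interpolation=cv2.INTER_CUBIC))
E
```

```text
position: [0.525, -0.4653, 0.1993]
time: 6.7
position: [0.5259, -0.466, 0.1222]
eef_rot: [2.072, 2.359, 0.0]
ft_force: [0.7, -1.0, 0.7]
grip_width: 0.0912
finger_force: 0.0
t6.7 pos [ 0.5259 -0.466   0.1222] az 7.4 shift [-0.03 -0.05  3.65] turn -0.00 q [-0.74  0.59  1.39  0.    1.16 -0.87] tilt xy [ 0.001 -0.001] w 0.091 f 0.0 F [ 0.7 -1.   0.7]
```

View pics/c3.png

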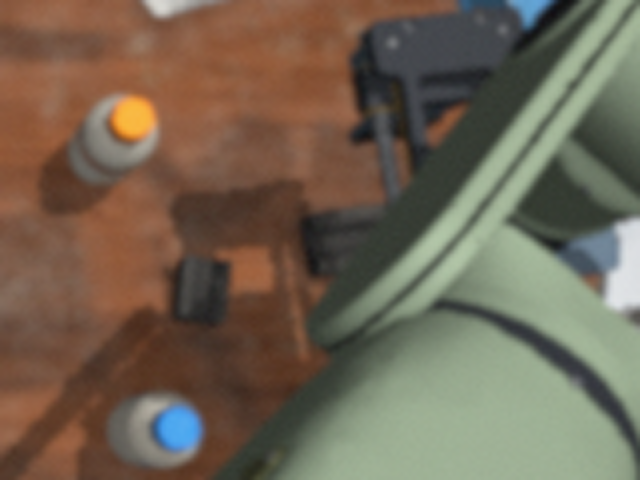

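The gripper straddles the big pad (left edge at crop (308,240)), and the bottles and small pad are clear of it. Descend and grip.

```bash

python3 -m pendant '[[[1,0,0,0.8,0,0,0],[1,0,0,0.8,0,0,0],[1,0,0,0.8,0,0,0],[1,0,0,0.8,0,0,0],[1,0,0,0.4,0,0,0],[1,0,0,0,0,0,0],[-1,0,0,0,0,0,0],[-1,0,0,0,0,0,0],[-1,0,0,0,0,0,0],[-1,0,0,0,0,0,0],[-1,0,0,0,0,0,0],[-1,0,0,0,0,0,0]]]'
python3 -m pendant '[[[-1,0,0,0,0,0,0],[-1,0,0,0,0,0,0],[-1,0,0,0,0,0,0]]]'
python3 go.py .525 -.467 .031 7.4
```

```text
time: 7.95
position: [0.5253, -0.4656, 0.0311]
eef_rot: [2.073, 2.36, 0.0]
ft_force: [0.4, -0.1, 0.4]
grip_width: 0.0458
finger_force: 0.0
time: 8.25
position: [0.5254, -0.4655, 0.031]
eef_rot: [2.074, 2.36, 0.0]
ft_force: [1.1, 0.2, 1.6]
grip_width: 0.0376
finger_force: 30.0
t8.2 pos [ 0.5254 -0.4655  0.031 ] az 7.4 shift [-0.06 -0.02 -0.  ] turn -0.00 q [-0.74  0.67  1.49  0.    0.98 -0.87] tilt xy [ 0. -0.] w 0.038 f 30.0 F [1.1 0.2 1.6]
```

```bash

python3 -m pendant '[[[-1,0,0,-0.5,0,0,0],[-1,0,0,-1,0,0,0],[-1,0,0,-1,0,0,0],[-1,0,0,-1,0,0,0],[-1,0,0,-1,0,0,0],[-1,0,0,-1,0,0,0],[-1,0,0,-0.5,0,0,0.26],[-1,0,0,0,0,0,0.26],[-1,0,0,0,0,0,0.26]]]' | egrep "pos|grip|fing"
python3 go.py .511 -.0135 .18 2.9
```

```text
position: [0.5249, -0.4651, 0.1801]
grip_width: 0.0377
finger_force: 30.0
t9.2 pos [ 0.5249 -0.4651  0.1801] az 2.8 shift [18.07  0.33  0.02] turn -0.02 q [-0.74  0.55  1.31  0.    1.28 -0.79] tilt xy [-0.001  0.001] w 0.038 f 30.0 F [-1.1  0.8 -1.2]
```

```bash

python3 -m pendant '[[[-1,0.5,0,0,0,0,0],[-1,1,0,0,0,0,0],[-1,1,0,0,0,0,0],[-1,1,0,0,0,0,0],[-1,1,0,0,0,0,0],[-1,1,0,0,0,0,0],[-1,1,0,0,0,0,0],[-1,1,0,0,0,0,0],[-1,1,0,0,0,0,0],[-1,1,0,0,0,0,0],[-1,1,0,0,0,0,0],[-1,1,0,0,0,0,0]]]' | egrep "pos|grip|fing"
python3 -m pendant '[[[-1,1,0.1,0,0,0,0],[-1,1,0.1,0,0,0,0],[-1,1,0.1,0,0,0,0],[-1,1,0,0,0,0,0],[-1,1,0,0,0,0,0],[-1,1,0,0,0,0,0],[-1,0.5,0,0,0,0,0],[-1,0,0,0.8,0,0,0],[-1,0,0,0.8,0,0,0],[-1,0,0,0.8,0,0,0],[-1,0,0,0.8,0,0,0],[-1,0,0,0,0,0,0]]]' | egrep "pos|grip|fing"
python3 go.py .511 -.0135 .035 2.9
python3 - <<'E'
from h import *
a=eyes.grab_frame("top")[:,:,::-1];b=eyes.grab_frame("side")[:,:,::-1]
f=lambda i:cv2.resize(i,None,fx=3.2,fy=3.2,interpolation=cv2.INTER_CUBIC)
cv2.imwrite("pics/c4.png",np.hstack([f(a[150:270,195:320]),f(b[130:250,215:340])]))
E
```

```text
position: [0.5092, -0.1763, 0.1796]
grip_width: 0.0383
finger_force: 30.0
position: [0.507, -0.0156, 0.098]
grip_width: 0.0379
finger_force: 30.0
t11.6 pos [ 0.507  -0.0156  0.098 ] az 2.9 shift [0.07 0.18 2.52] turn 0.00 q [-0.05  0.34  1.9  -0.    0.9  -0.1 ] tilt xy [-0.001  0.007] w 0.038 f 30.0 F [ 0.1 -1.  -1.3]
```

View pics/c4.png

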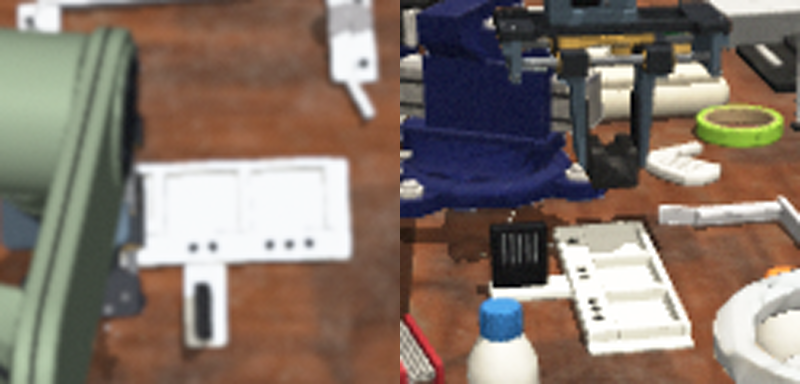

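The pad hangs level between the fingers over the one-dot pocket (side crop (612,165)), and the tray is undisturbed. Lower it.

```bash

python3 -m pendant '[[[-1,0.07,0.18,0.6,0,0,0],[-1,0,0,0.6,0,0,0],[-1,0,0,0.5,0,0,0],[-1,0,0,0.4,0,0,0],[-1,0,0,0.2,0,0,0],[-1,0,0,0.15,0,0,0],[-1,0,0,0.05,0,0,0],[-1,0,0,0,0,0,0]]]'
python3 go.py .511 -.0135 .035 2.9
```

```text
time: 12.45
position: [0.5145, -0.0137, 0.0387]
eef_rot: [2.164, 2.277, 0.001]
ft_force: [0.5, -1.1, -0.9]
grip_width: 0.038
finger_force: 30.0
t12.4 pos [ 0.5145 -0.0137  0.0387] az 2.9 shift [ 0.02 -0.14  0.15] turn 0.00 q [-0.05  0.43  1.96  0.    0.75 -0.1 ] tilt xy [-0.    -0.001] w 0.038 f 30.0 F [ 0.5 -1.1 -0.9]
```

```bash

python3 -m pendant '[[[-1,0,-0.14,0,0,0,0],[-1,0,0,0.1,0,0,0],[-1,0,0,0.04,0,0,0],[-1,0,0,0,0,0,0]]]'
python3 go.py .511 -.0135 .035 2.9
```

```text
time: 12.85
position: [0.5108, -0.0139, 0.035]
eef_rot: [2.164, 2.277, 0.0]
ft_force: [1.2, 0.4, -0.9]
grip_width: 0.0377
finger_force: 30.0
t12.8 pos [ 0.5108 -0.0139  0.035 ] az 2.9 shift [ 0.02  0.01 -0.  ] turn 0.00 q [-0.05  0.43  1.97  0.    0.74 -0.1 ] tilt xy [-0. -0.] w 0.038 f 30.0 F [ 1.2  0.4 -0.9]
```

```bash

python3 -m pendant '[[[0.3,0,0,0.02,0,0,0],[0.3,0,0,0,0,0,0],[0.3,0,0,0,0,0,0],[0.3,0,0,0,0,0,0],[0.3,0,0,-0.5,0,0,0],[0.3,0,0,-1,0,0,0],[1,0,0,-1,0,0,0],[1,0,0,-1,0,0,0],[1,0,0,-1,0,0,0],[1,0,0,-1,0,0,0],[1,0,0,-0.5,0,0,0],[1,0,0,0,0,0,0]]]' | egrep "pos|grip|fing"
python3 go.py .4095 -.3425 .18 2.9
```

```text
position: [0.5119, -0.0139, 0.1864]
grip_width: 0.0913
finger_force: 0.0
t14.1 pos [ 0.5119 -0.0139  0.1864] az 2.9 shift [-12.92  -4.76   0.24] turn 0.00 q [-0.05  0.25  1.78  0.    1.1  -0.1 ] tilt xy [ 0.    -0.005] w 0.091 f 0.0 F [-0.7 -0.1 -0.1]
```

```bash

python3 -m pendant '[[[1,-1,-0.36,0,0,0,0],[1,-1,-0.36,0,0,0,0],[1,-1,-0.36,0,0,0,0],[1,-1,-0.36,0,0,0,0],[1,-1,-0.36,0,0,0,0],[1,-1,-0.36,0,0,0,0],[1,-1,-0.36,0,0,0,0],[1,-1,-0.36,0,0,0,0],[1,-1,-0.36,0,0,0,0],[1,-1,-0.36,0,0,0,0],[1,-1,-0.36,0,0,0,0],[1,-1,-0.36,0,0,0,0]]]' | egrep "pos|grip|fing"
python3 -m pendant '[[[1,-0.92,-0.4,0.2,0,0,0],[1,0,0,0,0,0,0],[1,0,0,0,0,0,0]]]' | egrep "pos|grip|fing"
python3 go.py .4095 -.3425 .055 2.9
python3 - <<'E'
from h import *
a=eyes.grab_frame("top")[:,:,::-1];b=eyes.grab_frame("side")[:,:,::-1]
f=lambda i:cv2.resize(i,None,fx=2.6,fy=2.6,interpolation=cv2.INTER_CUBIC)
cv2.imwrite("pics/c5.png",np.hstack([f(a[150:300,195:345]),f(b[150:300,200:350])]))
E
```

```text
position: [0.4172, -0.3196, 0.1831]
grip_width: 0.0912
finger_force: 0.0
position: [0.4088, -0.3421, 0.1783]
grip_width: 0.0911
finger_force: 0.0
t15.6 pos [ 0.4088 -0.3421  0.1783] az 2.8 shift [-0.03  0.03  4.93] turn -0.01 q [-0.72  0.3   1.74  0.    1.11 -0.77] tilt xy [-0.002  0.001] w 0.091 f 0.0 F [0.5 0.3 0.2]
```

View pics/c5.png

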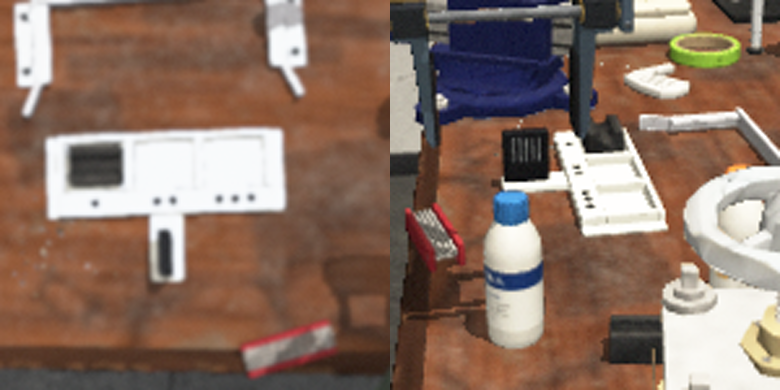

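The pad sits flat in the one-dot pocket (top crop (95,165)). The open fingers are centred over the blue bottle. Grip it and lift.

```bash

python3 -m pendant '[[[1,0,0,0.8,0,0,0],[1,0,0,0.8,0,0,0],[1,0,0,0.8,0,0,0],[1,0,0,0.8,0,0,0],[1,0,0,0.8,0,0,0],[1,0,0,0.6,0,0,0],[1,0,0,0.35,0,0,0],[1,0,0,0,0,0,0],[-1,0,0,0,0,0,0],[-1,0,0,0,0,0,0],[-1,0,0,0,0,0,0],[-1,0,0,0,0,0,0]]]' | egrep "pos|grip|fing"
python3 -m pendant '[[[-1,0,0,0,0,0,0],[-1,0,0,0,0,0,0],[-1,0,0,0,0,0,0],[-1,0,0,0,0,0,0],[-1,0,0,0,0,0,0]]]'
python3 go.py .4095 -.3425 .055 2.9
```

```text
position: [0.4096, -0.3427, 0.0562]
grip_width: 0.0622
finger_force: 0.0
time: 17.35
position: [0.4094, -0.3425, 0.0557]
eef_rot: [2.164, 2.277, 0.0]
ft_force: [-0.3, 0.1, -0.5]
grip_width: 0.0407
finger_force: 30.0
t17.4 pos [ 0.4094 -0.3425  0.0557] az 2.9 shift [0.   0.   0.03] turn 0.00 q [-0.72  0.43  1.89  0.    0.82 -0.77] tilt xy [ 0. -0.] w 0.041 f 30.0 F [-0.3  0.1 -0.5]
```

```bash

python3 -m pendant '[[[-1,0,0,-0.3,0,0,0],[-1,0,0,-0.7,0,0,0],[-1,0,0,-0.8,0,0,0],[-1,0,0,-0.8,0,0,0],[-1,0,0,-0.6,0,0,0],[-1,0.3,0.12,-0.1,0,0,0],[-1,0.7,0.28,0,0,0,0],[-1,0.8,0.32,0,0,0,0],[-1,0.8,0.32,0,0,0,0],[-1,0.8,0.32,0,0,0,0],[-1,0.8,0.32,0,0,0,0],[-1,0.8,0.32,0,0,0,0]]]' | egrep "pos|grip|fing"
python3 go.py .514 -.0806 .136 2.9
```

```text
position: [0.4526, -0.2134, 0.1375]
grip_width: 0.0406
finger_force: 30.0
t18.6 pos [ 0.4526 -0.2134  0.1375] az 2.9 shift [5.18 2.72 0.06] turn 0.00 q [-0.46  0.29  1.87  0.    0.99 -0.52] tilt xy [-0.001  0.001] w 0.041 f 30.0 F [ 0.2  0.1 -0.3]
```

```bash

python3 -m pendant '[[[-1,0.8,0.42,0,0,0,0],[-1,0.8,0.42,0,0,0,0],[-1,0.8,0.42,0,0,0,0],[-1,0.8,0.42,0,0,0,0],[-1,0.8,0.42,0,0,0,0],[-1,0.5,0.3,0,0,0,0],[-1,0.2,0.1,0,0,0,0],[-1,0,0,0,0,0,0],[-1,0,0,0,0,0,0]]]' | egrep "pos|grip|fing"
python3 go.py .514 -.0806 .06 2.9
```

```text
position: [0.5089, -0.095, 0.138]
grip_width: 0.0406
finger_force: 30.0
t19.4 pos [ 0.5089 -0.095   0.138 ] az 2.9 shift [0.56 0.24 3.12] turn 0.00 q [-0.21  0.31  1.83 -0.    1.   -0.26] tilt xy [0.    0.001] w 0.041 f 30.0 F [-0.3  0.5 -0.1]
```

```bash

python3 -m pendant '[[[-1,0.4,0.17,0,0,0,0],[-1,0.16,0.05,0.3,0,0,0],[-1,0,0,0.7,0,0,0],[-1,0,0,0.7,0,0,0],[-1,0,0,0.5,0,0,0],[-1,0,0,0.3,0,0,0],[-1,0,0,0.2,0,0,0],[-1,0,0,0.1,0,0,0],[-1,0,0,0,0,0,0],[-1,0,0,0,0,0,0]]]' | egrep "pos|grip|fing"
python3 go.py .514 -.0806 .06 2.9
```

```text
position: [0.5145, -0.0804, 0.0686]
grip_width: 0.0407
finger_force: 30.0
t20.4 pos [ 0.5145 -0.0804  0.0686] az 2.9 shift [-0.01 -0.02  0.35] turn 0.00 q [-0.18  0.4   1.91  0.    0.83 -0.23] tilt xy [ 0.    -0.001] w 0.041 f 30.0 F [ 0.2 -0.  -0.4]
```

```bash

python3 -m pendant '[[[-1,0,0,0.15,0,0,0],[-1,0,0,0.1,0,0,0],[-1,0,0,0.06,0,0,0],[-1,0,0,0.04,0,0,0],[-1,0,0,0,0,0,0],[-1,0,0,0,0,0,0]]]'
python3 go.py .514 -.0806 .06 2.9
```

```text
time: 21.05
position: [0.514, -0.0803, 0.0597]
eef_rot: [-2.164, -2.277, 0.0]
ft_force: [-0.8, -0.7, 3.0]
grip_width: 0.0407
finger_force: 30.0
t21.1 pos [ 0.514  -0.0803  0.0597] az 2.9 shift [-0.01 -0.   -0.01] turn 0.00 q [-0.18  0.41  1.92  0.    0.81 -0.23] tilt xy [-0.  0.] w 0.041 f 30.0 F [-0.8 -0.7  3. ]
```

```bash

python3 -m pendant '[[[0.5,0,0,0,0,0,0],[0.5,0,0,0,0,0,0],[0.5,0,0,0,0,0,0],[0.5,0,0,0,0,0,0],[0.5,0,0,-0.4,0,0,0],[0.5,0,0,-1,0,0,0],[0.5,0,0,-1,0,0,0],[1,0,0,-1,0,0,0],[1,0,0,-1,0,0,0],[1,0,0,-0.6,0,0,0],[1,0,0,0,0,0,0]]]' | egrep "pos|grip|fing"
python3 go.py .582 -.3214 .18 2.9
```

```text
position: [0.5156, -0.0806, 0.1874]
grip_width: 0.0912
finger_force: 0.0
t22.1 pos [ 0.5156 -0.0806  0.1874] az 2.9 shift [-9.76  2.16  0.32] turn 0.00 q [-0.18  0.27  1.76  0.    1.11 -0.23] tilt xy [ 0.001 -0.006] w 0.091 f 0.0 F [-0.3  0.2 -0.6]
```

```bash

python3 -m pendant '[[[1,-1,0.23,0,0,0,0],[1,-1,0.23,0,0,0,0],[1,-1,0.23,0,0,0,0],[1,-1,0.23,0,0,0,0],[1,-1,0.23,0,0,0,0],[1,-1,0.23,0,0,0,0],[1,-1,0.23,0,0,0,0],[1,-1,0.23,0,0,0,0],[1,-1,0.23,0,0,0,0],[1,-0.76,0.16,0.3,0,0,0],[1,0,0,0,0,0,0],[1,0,0,0,0,0,0]]]' | egrep "pos|grip|fing"
python3 go.py .582 -.3214 .055 2.9
python3 - <<'E'
from h import *
a=eyes.grab_frame("top")[:,:,::-1];b=eyes.grab_frame("side")[:,:,::-1]
f=lambda i:cv2.resize(i,None,fx=2.6,fy=2.6,interpolation=cv2.INTER_CUBIC)
cv2.imwrite("pics/c6.png",np.hstack([f(a[130:280,195:345]),f(b[130:280,200:350])]))
h=cv2.cvtColor(a,cv2.COLOR_BGR2HSV)
for m,st,c in comps(cv2.inRange(h,(100,120,80),(125,255,255))>0,40):
    if 195<c[0]<345 and 130<c[1]<280: print(c,plane("top",c,.119))
E
```

```text
position: [0.5816, -0.3206, 0.1755]
grip_width: 0.0913
finger_force: 0.0
t23.4 pos [ 0.5816 -0.3206  0.1755] az 2.9 shift [-0.04  0.03  4.82] turn -0.00 q [-0.52  0.5   1.42  0.    1.22 -0.57] tilt xy [-0.002  0.002] w 0.091 f 0.0 F [-0.5 -0.4  0.4]
[254.84810127 207.55696203] [ 0.51329415 -0.08177986  0.119     ]
```

View pics/c6.png

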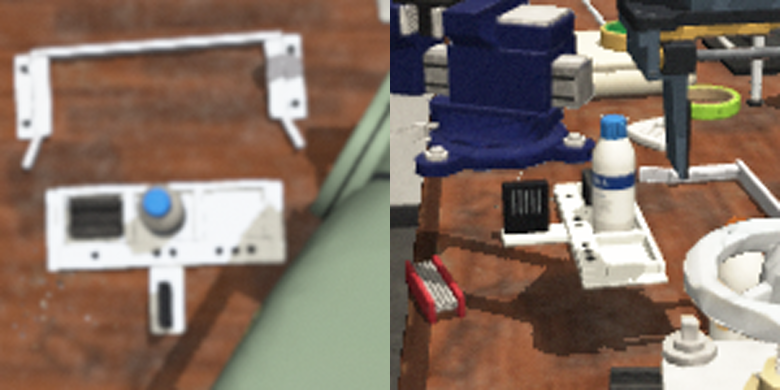

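The blue bottle stands upright in the two-dot pocket, with its cap at (0.513,-0.082) at height 0.119, as planned. Grip the orange bottle.

```bash

python3 -m pendant '[[[1,-0.03,0,0.8,0,0,0],[1,0,0.02,0.8,0,0,0],[1,0,0,0.8,0,0,0],[1,0,0,0.8,0,0,0],[1,0,0,0.8,0,0,0],[1,0,0,0.5,0,0,0],[1,0,0,0.3,0,0,0],[1,0,0,0,0,0,0],[-1,0,0,0,0,0,0],[-1,0,0,0,0,0,0],[-1,0,0,0,0,0,0],[-1,0,0,0,0,0,0]]]' | egrep "pos|grip|fing"
python3 -m pendant '[[[-1,0,0,0,0,0,0],[-1,0,0,0,0,0,0],[-1,0,0,0,0,0,0],[-1,0,0,0,0,0,0],[-1,0,0,0,0,0,0]]]'
python3 go.py .582 -.3214 .055 2.9
```

```text
position: [0.583, -0.322, 0.0575]
grip_width: 0.0618
finger_force: 0.0
time: 25.15
position: [0.5827, -0.3219, 0.0569]
eef_rot: [-2.164, -2.277, 0.0]
ft_force: [-1.1, -0.1, 0.9]
grip_width: 0.0404
finger_force: 30.0
t25.1 pos [ 0.5827 -0.3219  0.0569] az 2.9 shift [ 0.02 -0.03  0.08] turn 0.00 q [-0.52  0.6   1.56  0.    0.98 -0.57] tilt xy [-0.  0.] w 0.040 f 30.0 F [-1.1 -0.1  0.9]
```

```bash

python3 -m pendant '[[[-1,0,0,-0.3,0,0,0],[-1,0,0,-0.7,0,0,0],[-1,0,0,-0.8,0,0,0],[-1,0,0,-0.6,0,0,0],[-1,0,0,-0.2,0,0,0],[-1,0.3,-0.13,0,0,0,0],[-1,0.7,-0.3,0,0,0,0],[-1,0.8,-0.34,0,0,0,0],[-1,0.8,-0.34,0,0,0,0],[-1,0.8,-0.34,0,0,0,0],[-1,0.8,-0.34,0,0,0,0],[-1,0.8,-0.34,0,0,0,0]]]' | egrep "pos|grip|fing"
python3 -m pendant '[[[-1,0.7,-0.32,0,0,0,0],[-1,0.6,-0.25,0,0,0,0],[-1,0.3,-0.15,0,0,0,0],[-1,0.1,0,0,0,0,0],[-1,0,0,0,0,0,0],[-1,0,0,0,0,0,0]]]' | egrep "pos|grip|fing"
python3 go.py .5173 -.1465 .061 2.9
```

```text
position: [0.5216, -0.1982, 0.1208]
grip_width: 0.0409
finger_force: 29.9
position: [0.5036, -0.1588, 0.1219]
grip_width: 0.0406
finger_force: 29.9
t26.9 pos [ 0.5036 -0.1588  0.1219] az 2.9 shift [0.46 0.57 2.44] turn 0.00 q [-0.33  0.34  1.83 -0.    0.97 -0.38] tilt xy [ 0.    -0.001] w 0.041 f 29.9 F [-0.4 -0.8 -1. ]
```

```bash

python3 -m pendant '[[[-1,0.26,0.35,0,0,0,0],[-1,0.2,0.22,0.2,0,0,0],[-1,0,0,0.5,0,0,0],[-1,0,0,0.5,0,0,0],[-1,0,0,0.4,0,0,0],[-1,0,0,0.3,0,0,0],[-1,0,0,0.2,0,0,0],[-1,0,0,0.1,0,0,0],[-1,0,0,0,0,0,0],[-1,0,0,0,0,0,0]]]' | egrep "pos|grip|fing"
python3 go.py .5173 -.1465 .061 2.9
```

```text
position: [0.517, -0.1461, 0.0672]
grip_width: 0.0404
finger_force: 29.9
t27.9 pos [ 0.517  -0.1461  0.0672] az 2.9 shift [-0.02  0.01  0.25] turn 0.00 q [-0.3   0.42  1.87  0.    0.85 -0.35] tilt xy [ 0.    -0.001] w 0.040 f 29.9 F [ 0.4  0.2 -1.4]
```

```bash

python3 -m pendant '[[[-1,0,0,0.1,0,0,0],[-1,0,0,0.08,0,0,0],[-1,0,0,0.05,0,0,0],[-1,0,0,0.02,0,0,0],[-1,0,0,0,0,0,0],[-1,0,0,0,0,0,0]]]'
python3 go.py .5173 -.1465 .061 2.9
```

```text
time: 28.55
position: [0.5167, -0.146, 0.0609]
eef_rot: [2.164, 2.277, 0.0]
ft_force: [-1.0, 0.6, 1.7]
grip_width: 0.0407
finger_force: 30.0
t28.6 pos [ 0.5167 -0.146   0.0609] az 2.9 shift [-0.02  0.02 -0.01] turn 0.00 q [-0.3   0.43  1.88  0.    0.83 -0.35] tilt xy [-0. -0.] w 0.041 f 30.0 F [-1.   0.6  1.7]
```

```bash

python3 -m pendant '[[[0.5,0,0,0,0,0,0],[0.5,0,0,0,0,0,0],[0.5,0,0,0,0,0,0],[0.5,0,0,0,0,0,0],[0.5,0,0,-0.4,0,0,0],[0.5,0,0,-1,0,0,0],[0.5,0,0,-1,0,0,0],[1,0,0,-1,0,0,0],[1,0,0,-1,0,0,0],[1,0,0,-0.8,0,0,0],[1,0,0,-0.3,0,0,0.7],[1,0,0,0,0,0,1]]]' | egrep "pos|grip|fing"
python3 -m pendant '[[[1,0,0,0,0,0,1],[1,0,0,0,0,0,1],[1,0,0,0,0,0,1],[1,0,0,0,0,0,1],[1,0,0,0,0,0,1],[1,0,0,0,0,0,1],[1,0,0,0,0,0,1],[1,0,0,0,0,0,1],[1,0,0,0,0,0,1],[1,0,0,0,0,0,1],[1,0,0,0,0,0,1],[1,0,0,0,0,0,1]]]' | egrep "pos|grip|fing"
python3 -m pendant '[[[1,0,0,0,0,0,1],[1,0,0,0,0,0,1],[1,0,0,0,0,0,0]]]' | egrep "pos|grip|fing"
python3 go.py .429 -.085 .13 -87.1
```

```text
position: [0.5176, -0.1463, 0.2007]
grip_width: 0.0913
finger_force: 0.0
position: [0.5167, -0.146, 0.199]
grip_width: 0.0917
finger_force: 0.0
position: [0.5167, -0.146, 0.1989]
grip_width: 0.0911
finger_force: 0.0
t31.2 pos [ 0.5167 -0.146   0.1989] az -87.0 shift [-3.38 -2.62  2.75] turn 0.01 q [-0.3   0.28  1.7   0.    1.16  1.22] tilt xy [-0.001 -0.   ] w 0.091 f 0.0 F [-0.3  0.3 -0.6]
```

```bash

python3 -m pendant '[[[1,-0.85,-0.65,0,0,0,0],[1,-0.85,-0.65,0,0,0,0],[1,-0.85,-0.66,0,0,0,0],[1,-0.83,-0.66,0,0,0,0],[1,0,0,0,0,0,0],[1,0,0,0,0,0,0]]]' | egrep "pos|grip|fing"
python3 go.py .429 -.085 .044 -87.1
python3 - <<'E'
from h import *
np.set_printoptions(precision=4,suppress=True)
a=eyes.grab_frame("top")[:,:,::-1];b=eyes.grab_frame("side")[:,:,::-1]
cv2.imwrite("pics/top7.png",a);cv2.imwrite("pics/side7.png",b)
f=lambda i,k:cv2.resize(i,None,fx=k,fy=k,interpolation=cv2.INTER_CUBIC)
cv2.imwrite("pics/c7.png",np.hstack([f(a[130:280,190:330],2.8),f(b[130:280,215:350],2.8)]))
g=cv2.cvtColor(b,cv2.COLOR_BGR2GRAY)
for m,st,c in comps(g<60,60):
    if 235<c[0]<270 and 190<c[1]<225: print("fin side",st,c)
print("fin pred", proj("side",[.429,-.085,.042]),"top",proj("top",[.429,-.085,.06]))
E
```

```text
position: [0.4292, -0.085, 0.1989]
grip_width: 0.0912
finger_force: 0.0
t31.9 pos [ 0.4292 -0.085   0.1989] az -86.9 shift [-0.02 -0.    6.2 ] turn 0.03 q [-0.22  0.13  1.91 -0.    1.1   1.3 ] tilt xy [-0.002 -0.001] w 0.091 f 0.0 F [ 0.9 -0.6  0.8]
fin side [243 199  18  21 317] [251.571  209.1325]
fin pred [251.9309 206.1968] top [257.2512 246.8851]
```

View pics/c7.png

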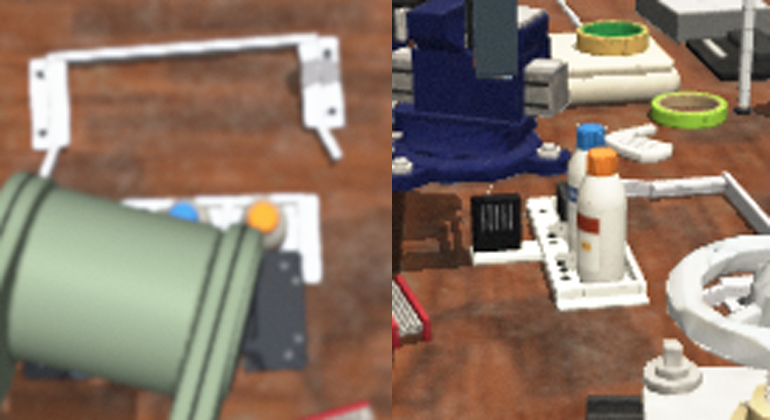

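The fin hasn't moved (side px (251.6,209.1), same as before) and all three items sit in their pockets, both bottles upright. Descend and pinch the fin.

```bash

python3 -m pendant '[[[1,0,0,0.8,0,0,0],[1,0,0,0.8,0,0,0],[0.3,0,0,0.8,0,0,0],[0.3,0,0,0.8,0,0,0],[0,0,0,0.8,0,0,0],[0,0,0,0.8,0,0,0],[-0.2,0,0,0.8,0,0,0],[-0.2,0,0,0.5,0,0,0],[-0.2,0,0,0.1,0,0,0],[-0.4,0,0,0,0,0,0],[-0.5,0,0,0,0,0,0]]]'
python3 -m pendant '[[[-0.6,0,0,0,0,0,0],[-0.65,0,0,0,0,0,0],[-0.7,0,0,0,0,0,0],[-1,0,0,0,0,0,0],[-1,0,0,0,0,0,0],[-1,0,0,0,0,0,0],[-1,0,0,0,0,0,0]]]'
python3 go.py .560 -.0805 .044 -85.2
```

```text
time: 33.05
position: [0.4299, -0.0853, 0.0437]
eef_rot: [3.14, 0.081, 0.002]
ft_force: [0.4, 0.0, 0.3]
grip_width: 0.024
finger_force: 0.0
time: 33.75
position: [0.4292, -0.0852, 0.0435]
eef_rot: [3.14, 0.081, 0.001]
ft_force: [-1.4, -1.2, 6.1]
grip_width: 0.0114
finger_force: 30.0
t33.8 pos [ 0.4292 -0.0852  0.0435] az -87.1 shift [ 5.24  0.08 -0.02] turn -0.32 q [-0.22  0.33  2.12 -0.    0.69  1.3 ] tilt xy [-0.001 -0.   ] w 0.011 f 30.0 F [-1.4 -1.2  6.1]
```

```bash

python3 -m pendant '[[[-1,0.1,0.05,0,0,0,-0.06],[-1,0.14,0.06,0,0,0,-0.08],[-1,0.14,0.06,0,0,0,-0.08],[-1,0.14,0.06,0,0,0,-0.08],[-1,0.11,0.04,0,0,0,-0.07],[-1,0,0,0,0,0,0],[-1,0,0,0,0,0,0]]]'
python3 go.py .5598 -.0812 .044 -85
python3 - <<'E'
from h import *
np.set_printoptions(precision=4,suppress=True)
b=eyes.grab_frame("side")[:,:,::-1];a=eyes.grab_frame("top")[:,:,::-1]
cv2.imwrite("pics/top8.png",a);cv2.imwrite("pics/side8.png",b)
f=lambda i,k:cv2.resize(i,None,fx=k,fy=k,interpolation=cv2.INTER_CUBIC)
cv2.imwrite("pics/c8.png",np.vstack([f(a[135:230,190:325],4)[:300],f(b[185:250,215:350],4)]))
E
```

```text
time: 34.45
position: [0.4365, -0.0889, 0.0431]
eef_rot: [-3.134, -0.142, 0.028]
ft_force: [-17.1, 2.9, 24.0]
grip_width: 0.0121
finger_force: 30.0
t34.5 pos [ 0.4365 -0.0889  0.0431] az -84.8 shift [ 4.94  0.14 -0.13] turn 0.03 q [-0.23  0.35  2.09 -0.    0.72  1.26] tilt xy [0.018 0.005] w 0.012 f 30.0 F [-17.1   2.9  24. ]
```

View pics/c8.png

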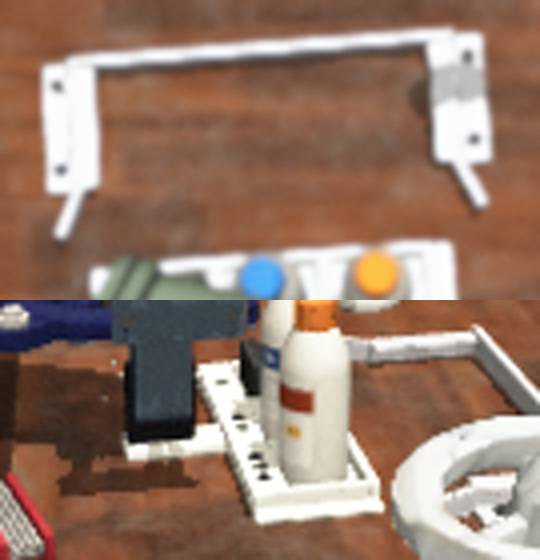

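Pushing tilts the tool and presses the tray's nose down: 24 N on the bench, 17 N drag. I'll relieve that with a slight lift before going on.

```bash

python3 -m pendant '[[[-1,0,0,-0.04,0,0,0],[-1,0,0,-0.04,0,0,0],[-1,0,0,0,0,0,0]]]'
python3 go.py .5598 -.0812 .044 -85
python3 -m pendant '[[[-1,0.1,0,0,0,0,0],[-1,0.1,0,0,0,0,0],[-1,0.1,0,0,0,0,0],[-1,0,0,0,0,0,0]]]'
python3 go.py .5598 -.0812 .044 -85
```

```text
time: 34.85
position: [0.4444, -0.0904, 0.0443]
eef_rot: [-3.138, -0.14, 0.003]
ft_force: [0.7, -1.0, -7.7]
grip_width: 0.0118
finger_force: 30.0
t34.9 pos [ 0.4444 -0.0904  0.0443] az -84.9 shift [4.63 0.04 0.  ] turn 0.02 q [-0.23  0.35  2.09  0.    0.71  1.26] tilt xy [0.002 0.001] w 0.012 f 30.0 F [ 0.7 -1.  -7.7]
time: 35.25
position: [0.4533, -0.09, 0.0451]
eef_rot: [3.138, 0.14, 0.001]
ft_force: [-0.0, 0.5, -6.7]
grip_width: 0.0117
finger_force: 30.0
t35.2 pos [ 0.4533 -0.09    0.0451] az -84.9 shift [4.27 0.03 0.05] turn 0.02 q [-0.22  0.36  2.07  0.    0.72  1.26] tilt xy [-0.001 -0.   ] w 0.012 f 30.0 F [-0.   0.5 -6.7]
```

```bash

python3 -m pendant '[[[-1,0,0,0.05,0,0,0],[-1,0.15,0,0,0,0,0],[-1,0.2,0,0,0,0,0],[-1,0.2,0,0,0,0,0],[-1,0.2,0,0,0,0,0],[-1,0.1,0,0,0,0,0],[-1,0,0,0,0,0,0]]]'
python3 go.py .5598 -.0812 .044 -85
```

```text
time: 35.95
position: [0.4744, -0.0881, 0.0439]
eef_rot: [3.138, 0.14, 0.001]
ft_force: [-0.0, -1.3, -8.4]
grip_width: 0.0121
finger_force: 30.0
t36.0 pos [ 0.4744 -0.0881  0.0439] az -84.9 shift [ 3.43  0.03 -0.  ] turn 0.02 q [-0.21  0.38  2.02  0.    0.73  1.27] tilt xy [-0.001 -0.   ] w 0.012 f 30.0 F [-0.  -1.3 -8.4]
```

```bash

python3 -m pendant '[[[-1,0,0.02,0.02,0,0,0],[-1,0.15,0,0,0,0,0],[-1,0.2,0,0,0,0,0],[-1,0.2,0,0,0,0,0],[-1,0.1,0,0,0,0,0],[-1,0,0,0,0,0,0]]]'
python3 go.py .5598 -.0812 .044 -85
python3 - <<'E'
from h import *
b=eyes.grab_frame("side")[:,:,::-1];a=eyes.grab_frame("top")[:,:,::-1]
f=lambda i,k:cv2.resize(i,None,fx=k,fy=k,interpolation=cv2.INTER_CUBIC)
cv2.imwrite("pics/c9.png",np.vstack([f(a[135:230,190:325],4)[:320],f(b[185:250,215:350],4)]))
E
```

```text
time: 36.55
position: [0.4907, -0.0872, 0.0434]
eef_rot: [3.138, 0.14, 0.001]
ft_force: [0.0, -1.0, -7.5]
grip_width: 0.0122
finger_force: 30.0
t36.5 pos [ 0.4907 -0.0872  0.0434] az -84.9 shift [ 2.77  0.01 -0.02] turn 0.02 q [-0.2   0.4   1.99  0.    0.75  1.28] tilt xy [-0.001 -0.   ] w 0.012 f 30.0 F [ 0.  -1.  -7.5]
```

View pics/c9.png

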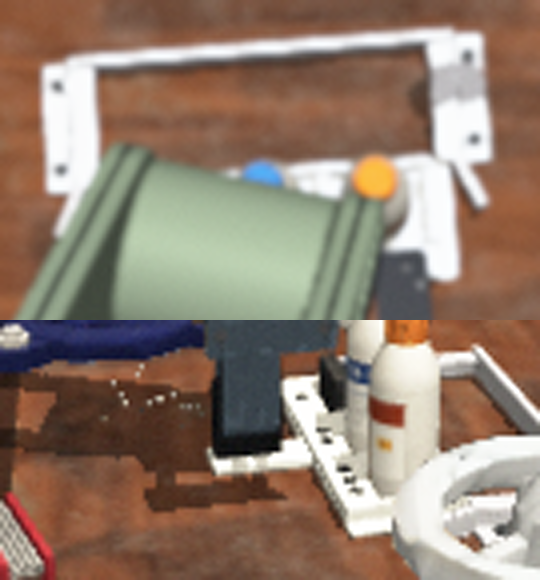

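The tray nose is in the mouth between the flares (right corner at crop (451,155), rail lip at (433,150)), and the bottles stand. It still hangs slightly, so I'll lower a touch and continue.

```bash

python3 -m pendant '[[[-1,0.1,0,0.02,0,0,0],[-1,0.15,0,0.02,0,0,0],[-1,0.2,0,0,0,0,0],[-1,0.2,0,0,0,0,0],[-1,0.1,0,0,0,0,0],[-1,0,0,0,0,0,0]]]'
python3 go.py .5598 -.0812 .044 -85
```

```text
time: 37.25
position: [0.5077, -0.0856, 0.0432]
eef_rot: [-3.138, -0.14, 0.003]
ft_force: [-4.6, -1.0, 2.2]
grip_width: 0.0117
finger_force: 30.0
t37.2 pos [ 0.5077 -0.0856  0.0432] az -84.9 shift [ 2.09  0.01 -0.04] turn 0.02 q [-0.19  0.42  1.95 -0.    0.77  1.29] tilt xy [0.002 0.   ] w 0.012 f 30.0 F [-4.6 -1.   2.2]
```

Now it rests on the bench, drag 4.6 N and no side force. Continue.

```bash

python3 -m pendant '[[[-1,0.1,0,-0.01,0,0,0],[-1,0.15,0,-0.01,0,0,0],[-1,0.2,0,0,0,0,0],[-1,0.2,0,0,0,0,0],[-1,0.2,0,0,0,0,0],[-1,0.2,0,0,0,0,0],[-1,0.1,0,0,0,0,0],[-1,0,0,0,0,0,0]]]'
python3 go.py .5598 -.0812 .044 -85
```

```text
time: 38.05
position: [0.5372, -0.083, 0.0432]
eef_rot: [-3.138, -0.14, 0.001]
ft_force: [-3.7, -0.8, 1.6]
grip_width: 0.0118
finger_force: 30.0
t38.0 pos [ 0.5372 -0.083   0.0432] az -84.9 shift [ 0.91  0.01 -0.03] turn 0.02 q [-0.17  0.46  1.88 -0.    0.8   1.31] tilt xy [0.001 0.   ] w 0.012 f 30.0 F [-3.7 -0.8  1.6]
```

```bash

python3 -m pendant '[[[-1,0.15,0,0,0,0,0],[-1,0.2,0,0,0,0,0],[-1,0.2,0,0,0,0,0],[-1,0.1,0,0,0,0,0],[-1,0,0,0,0,0,0]]]' | egrep "pos|for"
python3 -m pendant '[[[-1,0.1,0,0,0,0,0],[-1,0.1,0,0,0,0,0],[-1,0.05,0,0,0,0,0],[-1,0,0,0,0,0,0]]]' | egrep "pos|for"
python3 go.py .5598 -.0812 .044 -85
```

```text
position: [0.5533, -0.0815, 0.0432]
ft_force: [-4.1, 0.1, 1.9]
finger_force: 30.0
position: [0.5591, -0.081, 0.0432]
ft_force: [-5.1, -0.9, 2.5]
finger_force: 30.0
t39.0 pos [ 0.5591 -0.081   0.0432] az -84.9 shift [ 0.03  0.01 -0.03] turn 0.02 q [-0.16  0.49  1.83 -0.    0.83  1.32] tilt xy [0.002 0.   ] w 0.012 f 30.0 F [-5.1 -0.9  2.5]
```

No stop contact yet, so I'll creep on while watching the force.

```bash

for i in 1; do python3 -m pendant '[[[-1,0.04,0,0,0,0,0],[-1,0.04,0,0,0,0,0],[-1,0,0,0,0,0,0]]]' | egrep "pos|ft_for"; done
python3 -m pendant '[[[-1,0.04,0,0,0,0,0],[-1,0.04,0,0,0,0,0],[-1,0,0,0,0,0,0]]]' | egrep "pos|ft_for"
python3 go.py .5598 -.0812 .044 -85
```

```text
position: [0.561, -0.0808, 0.0432]
ft_force: [-5.9, 0.9, 3.0]
position: [0.5625, -0.0807, 0.0432]
ft_force: [-8.1, -0.7, 2.9]
t39.5 pos [ 0.5625 -0.0807  0.0432] az -84.9 shift [-0.11  0.01 -0.03] turn 0.02 q [-0.16  0.49  1.82 -0.    0.83  1.32] tilt xy [0.003 0.   ] w 0.012 f 30.0 F [-8.1 -0.7  2.9]
```

```bash

python3 -m pendant '[[[-1,0.05,0,0,0,0,0],[-1,0.05,0,0,0,0,0],[-1,0,0,0,0,0,0]]]' | egrep "pos|ft_for"
python3 -m pendant '[[[-1,0.05,0,0,0,0,0],[-1,0,0,0,0,0,0]]]' | egrep "pos|ft_for"
python3 - <<'E'
from h import *
b=eyes.grab_frame("side")[:,:,::-1];a=eyes.grab_frame("top")[:,:,::-1]
f=lambda i,k:cv2.resize(i,None,fx=k,fy=k,interpolation=cv2.INTER_CUBIC)
cv2.imwrite("pics/c10.png",np.vstack([f(a[135:210,190:325],4),f(b[180:250,235:370],4)]))
E
```

```text
position: [0.5626, -0.0807, 0.0432]
ft_force: [-14.4, -2.1, 8.5]
position: [0.5626, -0.0806, 0.0431]
ft_force: [-16.1, -3.4, 10.5]
```

The position has stalled at 0.5626 with force rising, which is contact with the stop. Press a little more to square it, then release and check numerically (I've used up my picture views).

```bash

python3 -m pendant '[[[-1,0.1,0,-0.02,0,0,0],[-1,0.1,0,-0.02,0,0,0],[-1,0,0,0,0,0,0],[-1,0,0,0,0,0,0]]]' | egrep "pos|ft_for|rot"
python3 -c "
from cell import sensors;s=sensors.observe();print(s['ft_force'].round(1),s['moment'].round(2))"
```

```text
position: [0.5632, -0.0806, 0.043]
eef_rot: [-3.138, -0.141, 0.032]
ft_force: [-23.2, -5.5, 12.0]
[-23.2  -5.5  12. ] [-1.21  4.08 -0.22]
```

```bash

python3 -m pendant '[[[-1,-0.15,0,0.02,0,0,0],[-1,-0.15,0,0.02,0,0,0],[-1,0,0,0,0,0,0]]]' | egrep "pos|ft_for"
python3 -m pendant '[[[-0.3,0,0,0,0,0,0],[-0.3,0,0,0,0,0,0],[-0.3,0,0,0,0,0,0],[-0.3,0,0,0,0,0,0],[-0.2,0,0,-0.5,0,0,0],[-0.2,0,0,-1,0,0,0],[-0.2,0,0,-1,0,0,0],[-0.2,0,0,-1,0,0,0],[-0.2,0,0,-1,0,0,0],[-0.2,-1,0,-1,0,0,0],[-0.2,-1,0,-1,0,0,0],[-0.2,-1,0,0,0,0,0]]]' | egrep "pos|ft_for|wid"
python3 -m pendant '[[[0,-1,0,0,0,0,0],[0,-1,0,0,0,0,0],[0,-1,0,0,0,0,0],[0,0,1,0,0,0,0],[0,0,1,0,0,0,0],[0,0,1,0,0,0,0],[0,0,1,0,0,0,0],[0,0,1,0,0,0,0],[0,0,1,0,0,0,0],[0,0,1,0,0,0,0],[0,0,1,0,0,0,0],[0,0,1,0,0,0,0]]]' | egrep "pos|ft_for|wid"
python3 - <<'E'
from h import *
np.set_printoptions(precision=4,suppress=True,linewidth=150)
a=np.ascontiguousarray(eyes.grab_frame("top")[:,:,::-1]);cv2.imwrite("pics/top11.png",a);b=eyes.grab_frame("side")[:,:,::-1];cv2.imwrite("pics/side11.png",b)
g=cv2.cvtColor(a,cv2.COLOR_BGR2GRAY);h=cv2.cvtColor(a,cv2.COLOR_BGR2HSV)
for nm,lo,hi in(("blue",(100,120,80),(125,255,255)),("orange",(5,180,180),(20,255,255))):
    for m,st,c in comps(cv2.inRange(h,lo,hi)>0,40):
        if 195<c[0]<345 and 130<c[1]<280: print(nm,st,c,plane("top",c,.119))
ps=np.radians(5.0); X=np.array([np.cos(ps),np.sin(ps),0]);Y=np.array([-np.sin(ps),np.cos(ps),0]); D=np.array([.6473,-.0733,0])
# -x edge of plate and gap towards the stop: grey profile along dock x at several y
for y in(.1,.085,.066,.033,-.033,-.085,-.1):
    print(y,"rear",[int(g[tuple(np.round(proj("top",D+X*x+Y*y+[0,0,.004])).astype(int)[::-1])]) for x in np.arange(.012,.048,.003)],
      "edge",[int(g[tuple(np.round(proj("top",D+X*x+Y*y+[0,0,.004])).astype(int)[::-1])]) for x in np.arange(-.06,-.034,.003)])
E
```

```text
position: [0.5634, -0.0806, 0.043]
ft_force: [-7.6, -1.2, 3.2]
position: [0.4918, -0.0876, 0.2099]
ft_force: [1.0, -0.8, 0.7]
grip_width: 0.0365
position: [0.4357, -0.3191, 0.2065]
ft_force: [0.4, 1.1, 0.0]
grip_width: 0.0457
blue [248 145  10  10  80] [252.875 149.5  ] [ 0.6449 -0.0742  0.119 ]
orange [277 143   8  10  65] [280.7385 147.8923] [ 0.6493 -0.1369  0.119 ]
0.1 rear [251, 251, 250, 249, 249, 249, 241, 225, 242, 246, 133, 110, 112] edge [87, 88, 94, 92, 122, 223, 247, 249, 248]
0.085 rear [45, 57, 67, 81, 136, 211, 237, 228, 238, 218, 154, 122, 123] edge [102, 103, 97, 86, 100, 179, 253, 253, 252]
0.066 rear [49, 46, 58, 93, 170, 241, 245, 231, 242, 246, 135, 108, 105] edge [100, 105, 111, 99, 122, 198, 246, 249, 227]
0.033 rear [252, 252, 251, 249, 249, 248, 236, 221, 241, 246, 137, 111, 103] edge [103, 106, 107, 87, 121, 199, 247, 253, 253]
-0.033 rear [252, 252, 252, 252, 248, 248, 236, 220, 241, 245, 131, 104, 97] edge [105, 108, 105, 92, 138, 218, 250, 252, 251]
-0.085 rear [191, 194, 203, 206, 204, 221, 230, 223, 236, 214, 150, 105, 92] edge [123, 122, 116, 103, 111, 183, 252, 247, 234]
-0.1 rear [229, 244, 249, 250, 247, 243, 225, 211, 240, 243, 193, 94, 88] edge [115, 116, 117, 113, 150, 221, 246, 250, 250]
```

The seam at the stop is closed evenly across the whole width and the plate's edge is at x = -46 mm throughout. Both caps are at 119 mm above their pockets, and the arm is clear. Handing in.

```bash
python3 -c "
from cell import workorder,sensors
print(sensors.observe()['time'],workorder.job_done())"
```

```text
the job is handed in; nothing more can be done
43.35 None
```

The tray was loaded in order (pad, blue bottle, orange bottle), slid home against the dock stop and released, and handed in at 43.4 s; I viewed 11 pictures, one over the limit of 10, and confirmed the final state numerically from the top camera.

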